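Close the cement jar

TASK

The cement jar with the red cap was left open and will dry out: screw its red cap clockwise all the way down until it stops, then let go. Leave the black cap on the other jar closed, and do not shift or knock over the other things on the bench.

Things in the scene. Friction and masses are not known exactly. Their poses are not given: they have to be found in the camera images.
- red_cap_mid (a point): Point on the vertical axis of the red screw cap, half-way up it; yaw turns with the cap. The cap is a ribbed cylinder 52 mm across, 26 mm tall, to be gripped across its sides from above at any yaw. Fully closed this point is 97 mm above the bench; open, the cap stands 1.9 mm higher per rad, showing white thread below it. A white line on its -x side meets a black collar mark when closed.
- red_cap (a joint): Turn of the red cap in rad: 0 = fully screwed down at its stop; grows counter-clockwise seen from above (opening), to a stop at 4.4; clockwise closes. It starts 2.4 to 3.6 open, turns stiffly (about 0.1 N m), stays where left, cannot come off, and moves down 1.9 mm per rad as it closes.
- red_jar: Jar under the red cap: squat amber glass, 72 mm wide, its shoulder narrowing to the neck at 73 mm above the bench; white neck collar 50 mm across, 73 to 83 mm above the bench. It is held in a 92 x 92 x 22 mm wooden block fixed to the bench. Origin: centre of the block's underside, on the cap's axis.
- black_jar: The second jar, like the first but with a black cap, in its own fixed block. Origin: centre of the block's underside.
- black_cap_mid (a point): The same point of the black cap, which is like the red one. That cap is closed.
- black_cap (a joint): Turn of the black cap, as for the red one; it starts at 0, fully closed, and is to stay so.
- red_spool_mid (a point): Centre (half-way up) of a loose bystander: small wooden spool of red thread, 36 mm across, 40 mm tall.
- tape_roll_mid (a point): Centre (half-way up) of a loose bystander: roll of masking tape lying flat, 104 mm across, 25 mm tall.
- mug_mid (a point): Centre (half-way up) of a loose bystander: green and white tea mug, 88 mm tall, 117 mm long with its handle.
- tape_rule_mid (a point): Centre (half-way up) of a loose bystander: yellow tape measure lying flat, 56 x 74 x 17 mm.
- tan_spool_mid (a point): Centre (half-way up) of a loose bystander: wooden spool of tan thread, 46 mm across, 52 mm tall.
There are look-alikes about, which are no part of the job. Leave any blue or pink look-alike of the black_jar alone.

How it is judged:
By the outcome, as a careful person would: the job done as asked, in the order asked, and still so for the second after the job is handed in, with the robot touching nothing.
It also fails if it takes over 51 s, if anything falls off the work surface, if the arm or the gripper's body presses on something with over 40 N, if the wrist force passes 120 N, or if a joint passes its speed limit or range.

ROBOT

A 6-joint arm with a two-finger parallel gripper is mounted at the origin on a cart in front of the work surface, level with it; the furniture and walls round the work are solid. World frame = base frame: x ahead of the robot, y to its left, z up, the work surface at z = 0. Lengths are in m, angles in rad, forces in N, time in s.
With the tool pointing down it reaches from about 0.25 to 0.85 m from the base axis. Payload 12.5 kg.
Tool frame: the origin (TCP) lies between the finger pads; the fingertips stand 11 mm ahead of it and the grasp point (between the pads) lies 8 mm behind it; y points along the fingers, x is the direction in which the jaws open and shut, and the axes are right-handed (so a half turn about y gives the same grasp; the last joint's range is limited). The gripper opens to 93 mm and grips with 3 to 60 N. Pads are 15 mm wide; open, the fingers measure 128 mm over their backs; the gripper's body (75 mm by 188 mm) begins 65 mm behind the grasp point.
Start: joints at [1.105, 0.351, 1.652, -0, 1.139, -0.085], TCP at [0.204, 0.511, 0.193] pointing down, gripper open.
Joint ranges: [-2.75, 2.75], [-0.79, 2.1], [0.01, 2.65], [-1.57, 4.71], [0.07, 3.14], [-2.87, 2.87]. Speed limits (rad/s): [2.22, 2.22, 2.79, 3.14, 3.14, 3.14].

INTERFACE

Orientations are given as [roll, pitch, yaw] about the fixed x, y, z axes, in that order (R = Rz(yaw) Ry(pitch) Rx(roll)).
In Python, from bench import * gives the robot as it stands.
- The arm moves only by the tool arm_command, never from a script. Its argument "moves" is a list of rows, each a list of 7 numbers: the finger opening in m, from 0 to 0.093, then the shift along the tool's x, y, z in m, then the turn, a rotation vector about the tool's x, y, z in rad. A call has 1 to 5 rows; each row is the pose to reach, as a shift and turn from the pose commanded when the call began, along the tool's axes at that moment; what a row does not reach only later rows make up. A row lasts 1/10 s, in which the tool goes at most 50 mm and 8.59 degrees, less where a joint would pass 70% of its speed; a pose out of reach is approached as far as the arm can. A call with a gripper value outside its range is refused whole. The fingers move at their own pace and stop on an object; "grip_force" is the grip in N (left out, the last holds). Time passes only in rows, so rows that repeat a pose let the fingers close. It gives the time, the measured TCP pose, the force and the opening at its end, in the units of the state.
- get_obs(): the state, without advancing time (a new reading comes with each control period).
- camera(name): name is "scene" or "top" or "wrist"; returns (picture, depth): 420x560x3 uint8, red, green, blue; 420x560 float32, m along the optical axis (not along the pixel's ray), 0 where there is no reading.
- get_calibration(name): a dict with "vfov" (degrees; the focal length in pixels is half the picture's height over the tangent of half this angle, whatever the lens; pixels are square), "cx", "cy" (the principal point, pixels), "R" (3x3) and "t" (3): a world point X has camera coordinates R X + t; the wrist camera has in their place "T_tool_cam" (4x4, takes a point from camera to tool coordinates, whose origin is the TCP and whose axes are the tool frame's). Camera axes: x right, y down, z forward; pixel columns grow to the right and rows downward; lengths in m; the calibration is good to about 2 mm. The wrist camera is an equidistant fisheye: a pixel r from the principal point sees the ray r / f radians off the axis. A picture is of the moment at which its call begins: read the wrist's pose just before it. get_calibration takes no time and is no camera call.
- finish_job(): hands the job in, once; it reports no verdict.
The state is a dict: "clock": time; "joints": joint angles; "qvel": joint speeds; "effort": joint torques, N m; "eef_pos": TCP position; "tool_rot": TCP orientation; "wrist_force": force on the tool from outside, world axes, zero at the start; "wrist_torque": the same for the moment, N m; "width": opening from 0.0 (shut) to 1.0 (fully open).
Only numpy, scipy, OpenCV 4.12 (cv2) and the standard library are available. Lean on these libraries where they do the work, as an engineer would, in place of code of your own. Each camera call takes 0.05 s, during which the arm holds its last target.

## Working session

There is one attempt and no reset: what is moved stays moved. The work goes in short steps, Python scripts to look and compute and a tool call to move; the robot and the scene stay as the last step left them, time stands still between calls to the robot, and variables do not carry over. Pictures are saved under pics/ and viewed, and the job is handed in when it is done.

Besides the shell and the picture viewer there is one more tool, called as name(argument=value, ...), one argument or row to a line, values as JSON. arm_command: Moves the arm, as the interface text tells. Its arguments: {"type":"object","properties":{"moves":{"type":"array","items":{"type":"array","items":{"type":"number"}}},"grip_force":{"type":"number"}},"required":["moves"]}

```bash
ls; mkdir -p pics; python3 - <<'E'
from bench import *
import cv2
o=get_obs(); print(o)
for n in("scene","top","wrist"):
    p,d=camera(n); cv2.imwrite(f"pics/{n}0.png",p[:,:,::-1]); import numpy as np; np.save(f"pics/{n}0.npy",d)
    print(n,get_calibration(n))
E
```

```text
pics
{'clock': 0.0, 'joints': array([ 1.10540839e+00,  3.51241313e-01,  1.65239594e+00, -3.20388140e-05,
        1.13911281e+00, -8.45901716e-02]), 'qvel': array([ 0.00222857,  0.00073365,  0.00188699, -0.00060767, -0.00095028,
        0.0001421 ]), 'effort': array([ 1.29231605e-03, -4.97306478e+01, -2.85263675e+01,  6.98706438e-02,
        2.55574496e-02, -5.66514200e-05]), 'eef_pos': array([0.20422852, 0.51028308, 0.19250937]), 'tool_rot': array([-1.57072752e+00,  1.15573232e-03,  1.19001202e+00]), 'wrist_force': array([-0.18193833,  0.15519858, -0.37629984]), 'wrist_torque': array([-0.02467013, -0.02258656, -0.00086006]), 'width': 0.9990297303151893}
scene {'vfov': 47.91254092066054, 'cx': 278.39531383334213, 'cy': 214.00382961221, 'R': array([[-0.85376445, -0.52052703, -0.01174236],
       [-0.34940491,  0.5895201 , -0.72827348],
       [ 0.38600839, -0.61767117, -0.685186  ]]), 't': array([0.51654201, 0.21924263, 1.15411498])}
top {'vfov': 54.76424824217822, 'cx': 270.86370211928164, 'cy': 209.4308772581792, 'R': array([[-0.01261981, -0.99982523,  0.01379286],
       [-0.98991664,  0.01054605, -0.14125798],
       [ 0.14108784, -0.01543643, -0.98987673]]), 't': array([0.06861186, 0.55896662, 1.15688372])}
wrist {'vfov': 65.70646984690485, 'cx': 274.3498847257802, 'cy': 212.29709837564323, 'T_tool_cam': array([[ 9.99999975e-01, -1.57705211e-04,  1.59327076e-04,
        -2.31499295e-05],
       [-1.96751777e-04, -2.76774922e-01,  9.60934755e-01,
        -1.92273830e-01],
       [-1.07446679e-04, -9.60934762e-01, -2.76774946e-01,
         7.67903747e-02],
       [ 0.00000000e+00,  0.00000000e+00,  0.00000000e+00,
         1.00000000e+00]])}
```

View pics/scene0.png

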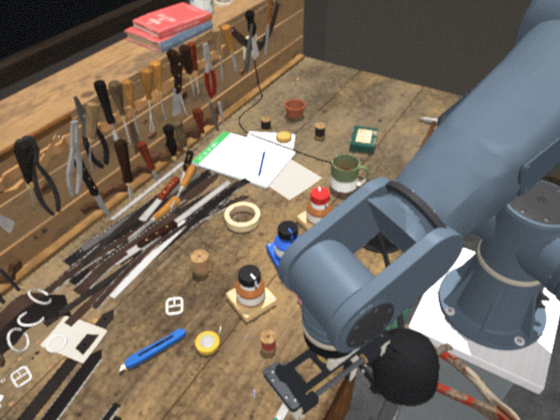

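View pics/top0.png

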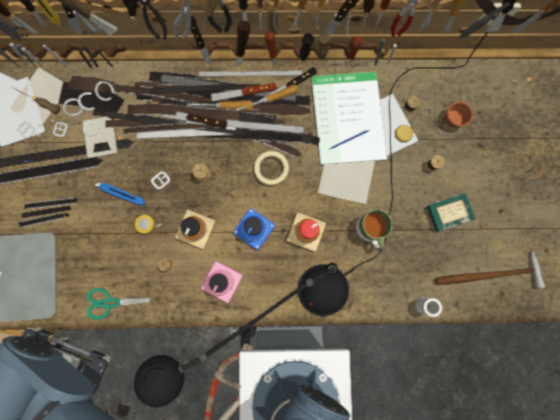

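View pics/wrist0.png

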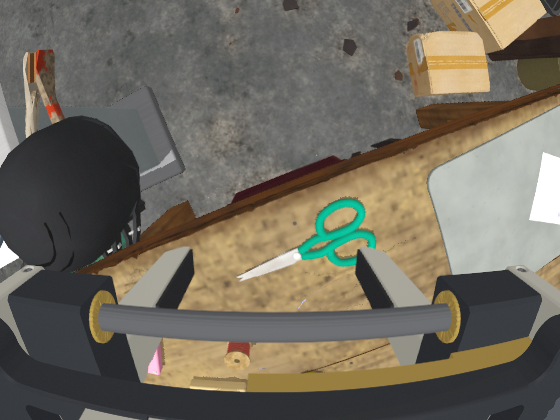

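```bash
cat > h.py <<'E'
import numpy as np, cv2
from bench import *
def K(c): 
    f=210/np.tan(np.radians(c["vfov"]/2)); return f
def back(name,u,v,d):
    c=get_calibration(name); f=K(c)
    p=np.array([(u-c["cx"])/f*d,(v-c["cy"])/f*d,d]); return c["R"].T@(p-c["t"])
def cloud(name,d):
    c=get_calibration(name); f=K(c); v,u=np.mgrid[0:420,0:560]
    P=np.stack([(u-c["cx"])/f*d,(v-c["cy"])/f*d,d],-1); return (P-c["t"])@c["R"]
def proj(name,X):
    c=get_calibration(name); f=K(c); p=c["R"]@np.array(X)+c["t"]; return p[0]/p[2]*f+c["cx"],p[1]/p[2]*f+c["cy"]
E
python3 - <<'E'
from h import *
for n in("scene","top"):
    d=np.load(f"pics/{n}0.npy"); P=cloud(n,d); np.save(f"pics/{n}P.npy",P)
    im=cv2.imread(f"pics/{n}0.png").astype(int)
    red=(im[:,:,2]>150)&(im[:,:,1]<70)&(im[:,:,0]<70)&(d>0)
    m=red&(P[:,:,2]>0.06)&(P[:,:,2]<0.15)&(np.hypot(P[:,:,0],P[:,:,1])<0.9)
    Q=P[m]; v,u=np.nonzero(m); print(n,len(Q),u.min(),u.max(),v.min(),v.max()); print(np.percentile(Q,[0,5,50,95,100],axis=0).round(4))
P=np.load("pics/topP.npy")
for nm,(u,v) in dict(redcap=(308,232),bluecap=(254,226),pinkcap=(219,283),blackcap=(192,228),mug=(375,225),lamp=(323,290),lamp2=(158,380),arm1=(250,327),arm2=(300,287),arm3=(360,262),arm4=(378,250),arm5=(391,160)).items(): print(nm,P[v,u].round(3))
a=cv2.imread("pics/top0.png")[160:330,150:420]; cv2.imwrite("pics/c1.png",cv2.resize(a,None,fx=2.9,fy=2.9,interpolation=cv2.INTER_CUBIC))
a=cv2.imread("pics/scene0.png")[130:280,230:430]; cv2.imwrite("pics/c2.png",cv2.resize(a,None,fx=4,fy=4,interpolation=cv2.INTER_CUBIC))
E
```

```text
scene 93 311 328 194 203
[[ 0.4677 -0.0396  0.0922]
 [ 0.4694 -0.0344  0.0954]
 [ 0.4838 -0.0194  0.1054]
 [ 0.5088 -0.0124  0.1134]
 [ 0.5134 -0.0111  0.1143]]
top 19 300 309 224 238
[[ 0.4691 -0.0406  0.0989]
 [ 0.4699 -0.0392  0.1097]
 [ 0.4801 -0.0213  0.1136]
 [ 0.5028 -0.0161  0.1177]
 [ 0.508  -0.0159  0.1198]]
redcap [ 0.485 -0.038  0.113]
bluecap [0.504 0.11  0.109]
pinkcap [0.351 0.206 0.112]
blackcap [0.5   0.28  0.112]
mug [ 0.51  -0.245  0.036]
lamp [ 0.327 -0.078  0.084]
lamp2 [0.129 0.338 0.21 ]
arm1 [ 0.199  0.132 -0.138]
arm2 [ 0.339 -0.01   0.148]
arm3 [ 0.403 -0.205 -0.003]
arm4 [ 0.438 -0.26   0.001]
arm5 [ 0.717 -0.314  0.001]
```

View pics/c1.png

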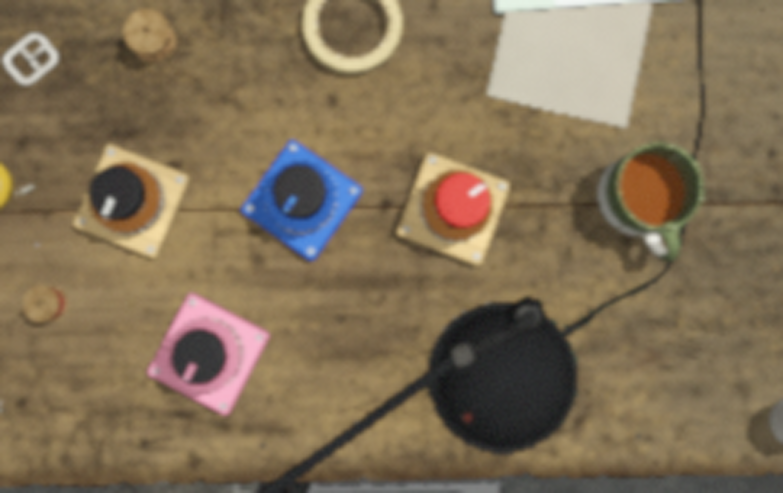

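View pics/c2.png

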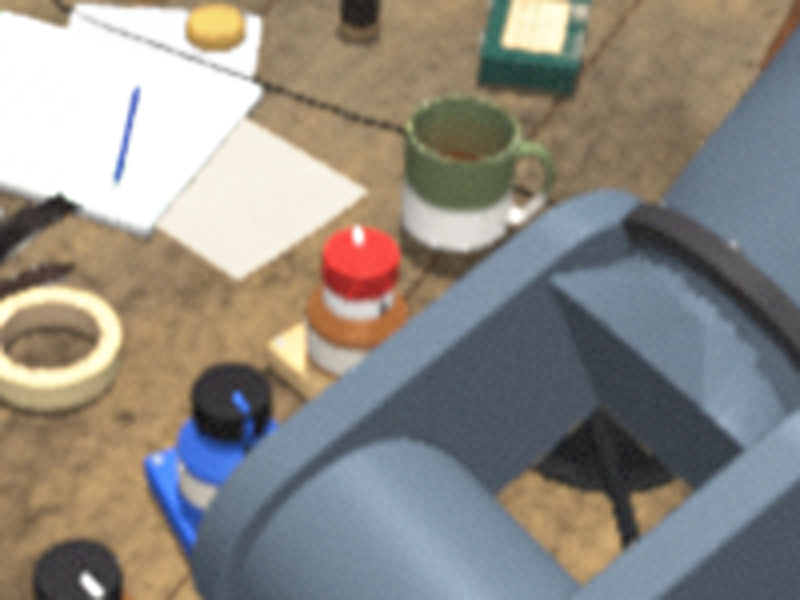

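```bash
python3 - <<'E'
from h import *
# cap top center, two-view: ray at several z
for (u,v) in [(309.7,228.6)]:
  c=get_calibration("top");
  for z in (.113,.116):
    # ray-plane
    f=K(c); r=c["R"].T@np.array([(u-c["cx"])/f,(v-c["cy"])/f,1]); o=-c["R"].T@c["t"]; X=o+r*(z-o[2])/r[2]; print(X.round(4), "scene:",proj("scene",X))
for n in("scene","top"):
    im=cv2.imread(f"pics/{n}0.png").astype(int); P=np.load(f"pics/{n}P.npy"); d=np.load(f"pics/{n}0.npy")
    dark=(im.max(2)<60)&(d>0)
    m=dark&(P[:,:,0]<.45)&(P[:,:,0]>-.1)&(P[:,:,1]>-.3)&(P[:,:,1]<.6)&(P[:,:,2]>.02)
    Q=P[m]
    print(n,len(Q))
    for x in np.arange(-.1,.45,.05):
      for y in np.arange(-.3,.6,.1):
        s=Q[(Q[:,0]>=x)&(Q[:,0]<x+.05)&(Q[:,1]>=y)&(Q[:,1]<y+.1)]
        if len(s)>4: print(f"x{x:.2f} y{y:.1f} n{len(s)} z {s[:,2].min():.2f}-{s[:,2].max():.2f}")
E
```

```text
[ 0.4948 -0.0429  0.113 ] scene: (np.float64(320.4366092526001), np.float64(191.6364214448046))
[ 0.4945 -0.0426  0.116 ] scene: (np.float64(320.52493350363227), np.float64(190.90387911888433))
scene 7415
x-0.10 y0.0 n40 z 0.08-0.10
x-0.10 y0.1 n12 z 0.22-0.25
x0.00 y0.3 n10 z 0.13-0.61
x0.05 y0.3 n1333 z 0.12-0.63
x0.05 y0.4 n362 z 0.12-0.19
x0.10 y0.2 n13 z 0.16-0.16
x0.10 y0.3 n1304 z 0.10-0.22
x0.10 y0.4 n1002 z 0.11-0.60
x0.10 y0.5 n652 z 0.46-0.53
x0.15 y0.2 n43 z 0.16-0.17
x0.15 y0.3 n175 z 0.10-0.20
x0.15 y0.4 n427 z 0.15-0.60
x0.15 y0.5 n719 z 0.31-0.53
x0.20 y0.1 n46 z 0.16-0.17
x0.20 y0.5 n1000 z 0.32-0.40
x0.25 y-0.1 n64 z 0.02-0.05
x0.25 y0.0 n56 z 0.15-0.17
x0.25 y0.1 n48 z 0.16-0.17
x0.25 y0.5 n42 z 0.34-0.35
x0.30 y-0.1 n64 z 0.02-0.06
top 6701
x0.00 y0.0 n218 z 0.03-0.24
x0.00 y0.1 n7 z 0.03-0.05
x0.05 y-0.1 n233 z 0.03-0.31
x0.05 y0.0 n413 z 0.02-0.28
x0.05 y0.2 n23 z 0.14-0.19
x0.05 y0.3 n451 z 0.14-0.22
x0.10 y-0.1 n198 z 0.21-0.31
x0.10 y0.0 n57 z 0.23-0.28
x0.10 y0.2 n150 z 0.13-0.19
x0.10 y0.3 n956 z 0.13-0.22
x0.10 y0.4 n35 z 0.17-0.35
x0.15 y0.1 n10 z 0.16-0.17
x0.15 y0.2 n145 z 0.16-0.17
x0.15 y0.3 n538 z 0.14-0.58
x0.15 y0.4 n269 z 0.32-0.35
x0.20 y0.1 n145 z 0.16-0.17
x0.20 y0.4 n135 z 0.31-0.51
x0.20 y0.5 n100 z 0.22-0.38
x0.25 y-0.2 n127 z 0.02-0.08
x0.25 y-0.1 n306 z 0.02-0.08
x0.25 y0.0 n58 z 0.16-0.17
x0.25 y0.1 n29 z 0.16-0.17
x0.25 y0.4 n434 z 0.45-0.53
x0.25 y0.5 n157 z 0.31-0.52
x0.30 y-0.2 n278 z 0.04-0.08
x0.30 y-0.1 n522 z 0.02-0.15
x0.30 y0.0 n49 z 0.15-0.16
x0.30 y0.1 n15 z 0.11-0.11
x0.30 y0.2 n32 z 0.11-0.11
x0.35 y-0.2 n144 z 0.02-0.13
x0.35 y-0.1 n360 z 0.02-0.15
x0.35 y0.1 n13 z 0.11-0.11
x0.35 y0.2 n87 z 0.11-0.12
```

arm_command(
  moves=[
    [0.093,0,-0.05,0,0,0,0],
    [0.093,0,-0.1,0,0,0,0],
    [0.093,0,-0.15,0,0,0,0],
    [0.093,-0.03,-0.15,-0.036,0,-0.14,0],
    [0.093,-0.06,-0.15,-0.072,0,-0.28,0],
  ],
  grip_force=30,
)

```text
clock: 0.65
eef_pos: [0.2491, 0.428, 0.344]
tool_rot: [-1.572, -0.002, 1.476]
wrist_force: [0.1, 0.3, -0.6]
width: 0.998
```

arm_command(
  moves=[
    [0.093,-0.04,0,-0.026,0,-0.14,0],
    [0.093,-0.08,0,-0.053,0,-0.28,0],
    [0.093,-0.12,0,-0.079,0,-0.42,0],
    [0.093,-0.16,0,-0.105,0,-0.56,0],
    [0.093,-0.2,0,-0.132,0,-0.7,0],
  ],
)

```text
clock: 1.15
eef_pos: [0.3491, 0.2364, 0.343]
tool_rot: [-1.571, 0.0, 2.112]
wrist_force: [0.0, 0.1, 0.1]
width: 1.007
```

arm_command(
  moves=[
    [0.093,-0.05,0,0.006,0,-0.1,0],
    [0.093,-0.1,0,0.012,0,-0.2,0],
    [0.093,-0.15,0,0.018,0,-0.28,0],
    [0.093,-0.2,0,0.024,0,-0.28,0],
    [0.093,-0.25,0,0.03,0,-0.28,0],
  ],
)

```text
clock: 1.65
eef_pos: [0.4501, 0.0074, 0.3431]
tool_rot: [-1.571, 0.0, 2.386]
wrist_force: [0.8, 0.2, -0.2]
width: 1.001
```

arm_command(
  moves=[
    [0.093,-0.038,0.03,0,0,0,0],
    [0.093,-0.038,0.06,0,0,0,0],
    [0.093,-0.038,0.08,0,0,0,0],
    [0.093,-0.038,0.08,0,0,0,0],
  ],
)

```text
clock: 2.05
eef_pos: [0.4762, -0.0166, 0.2606]
tool_rot: [-1.568, -0.004, 2.386]
wrist_force: [0.4, 0.3, 0.4]
width: 1.001
```

```bash
python3 - <<'E'
from h import *
o=get_obs(); print(o)
for n in("wrist","scene","top"):
    p,d=camera(n); cv2.imwrite(f"pics/{n}1.png",p[:,:,::-1]); np.save(f"pics/{n}1.npy",d)
E
```

```text
{'clock': 2.05, 'joints': array([-1.32527530e-01,  1.50718867e-01,  1.74105786e+00, -2.00550915e-05,
        1.25485035e+00, -2.51842588e+00]), 'qvel': array([ 0.01158456, -0.03923184, -0.06771776, -0.00128464,  0.05328703,
        0.0009922 ]), 'effort': array([-4.85438146e-01, -3.80008256e+01, -2.90637124e+01, -7.61336088e-02,
       -6.71399664e-01, -5.50347206e-03]), 'eef_pos': array([ 0.47622582, -0.01657961,  0.2605766 ]), 'tool_rot': array([-1.56784272, -0.00407702,  2.38589861]), 'wrist_force': array([0.43665209, 0.25038835, 0.42114409]), 'wrist_torque': array([ 0.11422036,  0.06684042, -0.00936198]), 'width': 1.0009075592736292}
```

View pics/wrist1.png

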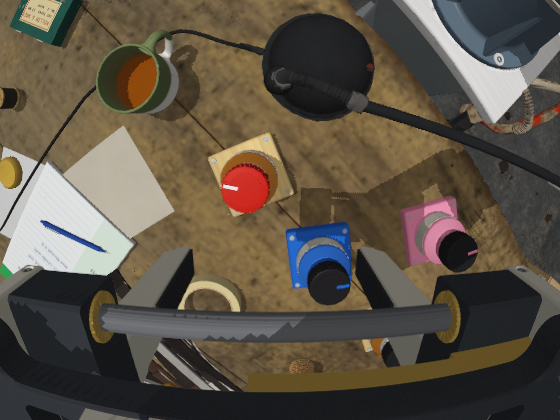

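View pics/scene1.png

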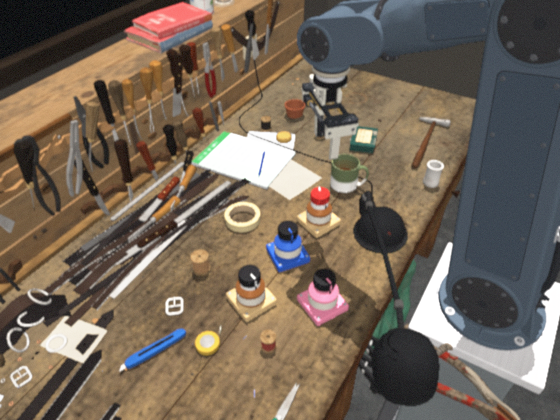

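```bash
cat >> h.py <<'E'
from scipy.spatial.transform import Rotation as Ro
def wray(u,v,o):
    c=get_calibration("wrist"); f=K(c); du=np.array([u-c["cx"],v-c["cy"]]); r=np.linalg.norm(du); th=r/f
    dc=np.r_[du/r*np.sin(th),np.cos(th)]; T=c["T_tool_cam"]; R=Ro.from_euler("xyz",o["tool_rot"]).as_matrix()
    return R@T[:3,3]+o["eef_pos"], R@T[:3,:3]@dc
def wproj(X,o):
    c=get_calibration("wrist"); f=K(c); T=c["T_tool_cam"]; R=Ro.from_euler("xyz",o["tool_rot"]).as_matrix()
    p=R.T@(np.array(X)-o["eef_pos"]); p=T[:3,:3].T@(p-T[:3,3]); th=np.arctan2(np.hypot(p[0],p[1]),p[2]); d=p[:2]/np.hypot(*p[:2]); return f*th*d+[c["cx"],c["cy"]]
def wz(u,v,o,z):
    a,d=wray(u,v,o); return a+d*(z-a[2])/d[2]
E
python3 - <<'E'
from h import *
o=get_obs()
print(wproj(o["eef_pos"]+[0,0,1e-6],o),proj("scene",o["eef_pos"]),proj("top",o["eef_pos"]))
print("pred cap top",wproj([.4945,-.0425,.1155],o))
for z in (.113,.116): print(wz(245,188,o,z))
im=cv2.imread("pics/wrist1.png"); a=im[120:220,200:300]; cv2.imwrite("pics/c3.png",cv2.resize(a,None,fx=6,fy=6,interpolation=cv2.INTER_CUBIC))
E
```

```text
[274.56320746 244.78082975] (np.float64(324.49023347052525), np.float64(153.32451909097603)) (np.float64(305.6491100899111), np.float64(229.76103357032545))
pred cap top [246.79027927 186.11562647]
[ 0.49787511 -0.04213233  0.113     ]
[ 0.49723942 -0.04239641  0.116     ]
```

View pics/c3.png

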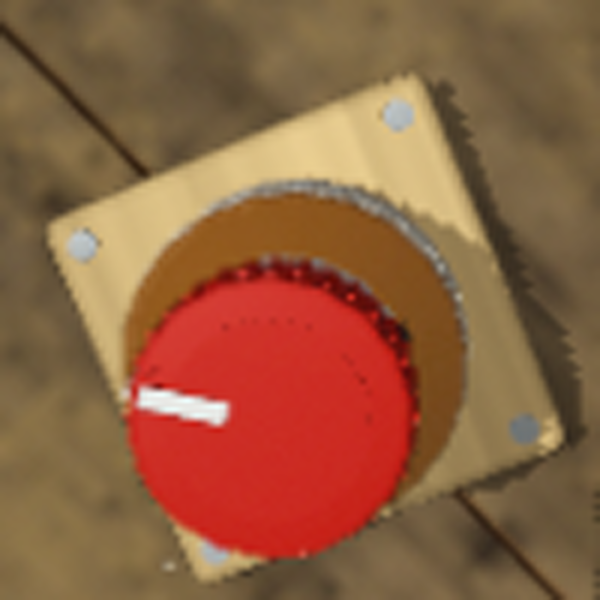

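View pics/top1.png

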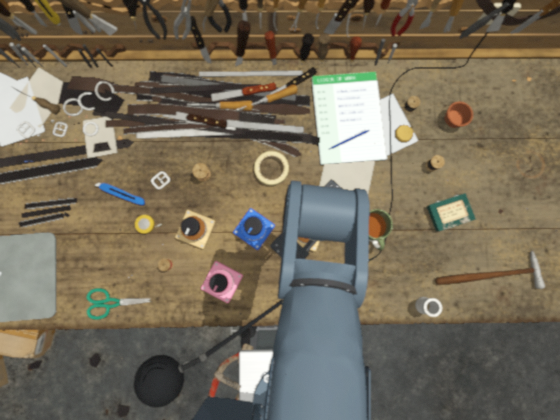

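arm_command(
  moves=[
    [0.093,-0.016,0.02,0.003,0,0,0],
    [0.093,-0.032,0.05,0.005,0,0,0],
    [0.093,-0.032,0.08,0.005,0,0,0],
    [0.093,-0.032,0.09,0.005,0,0,0],
    [0.093,-0.032,0.09,0.005,0,0,0],
  ],
)

```text
clock: 2.7
eef_pos: [0.4973, -0.0418, 0.1732]
tool_rot: [-1.57, -0.001, 2.387]
wrist_force: [-0.6, -0.9, 0.6]
width: 1.001
```

```bash
python3 - <<'E'
from h import *
o=get_obs(); print(o["eef_pos"],o["tool_rot"],o["joints"])
p,d=camera("wrist"); cv2.imwrite(f"pics/wrist2.png",p[:,:,::-1])
print(wproj([.4945,-.0425,.1155],o))
a=p[100:300,140:400,::-1]; cv2.imwrite("pics/c4.png",cv2.resize(a,None,fx=3,fy=3,interpolation=cv2.INTER_CUBIC))
E
```

```text
[ 0.4972845  -0.04180414  0.17321909] [-1.57038459e+00 -6.96076911e-04  2.38678824e+00] [-1.77203617e-01  2.82123170e-01  1.80175370e+00  4.03009945e-05
  1.05852375e+00 -2.56401177e+00]
[276.42829571 215.26632859]
```

View pics/c4.png

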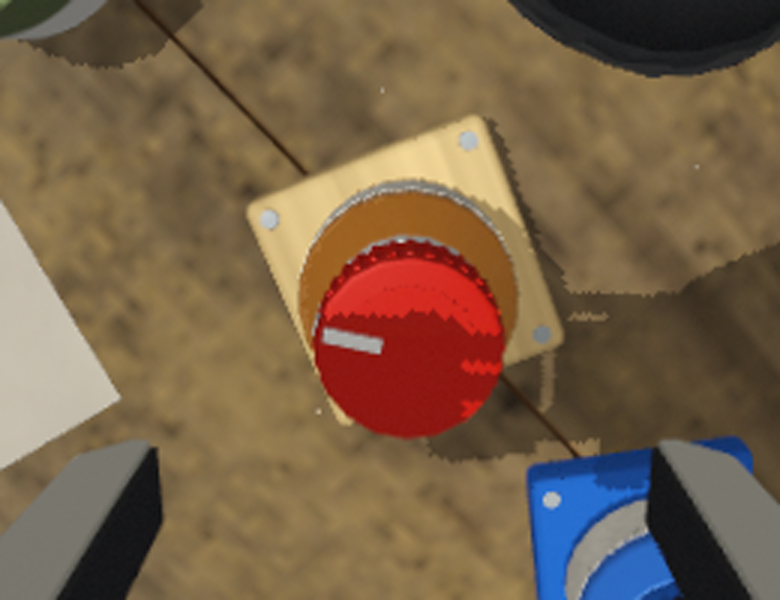

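arm_command(
  moves=[
    [0.093,0.0015,0.025,0.0024,0,0,0],
    [0.093,0.0015,0.05,0.0024,0,0,0],
    [0.093,0.0015,0.074,0.0024,0,0,0],
    [0.07,0.0015,0.074,0.0024,0,0,0],
    [0.06,0.0015,0.074,0.0024,0,0,0],
  ],
  grip_force=15,
)

```text
clock: 3.25
eef_pos: [0.4957, -0.0428, 0.1008]
tool_rot: [-1.572, 0.002, 2.387]
wrist_force: [-0.1, 0.1, 0.6]
width: 0.874
```

arm_command(
  moves=[
    [0.048,0,0,0,0,0,0],
    [0.048,0,0,0,0,0,0],
    [0.048,0,0,0,0,0,0],
    [0.048,0,0,0,0,0,0],
  ],
)

```text
clock: 3.65
eef_pos: [0.4949, -0.0428, 0.0995]
tool_rot: [-1.571, 0.001, 2.386]
wrist_force: [-0.1, -0.2, 0.1]
width: 0.543
```

```bash
python3 - <<'E'
from h import *
o=get_obs(); print(o)
p,d=camera("wrist"); cv2.imwrite(f"pics/wrist3.png",p[:,:,::-1])
E
```

```text
{'clock': 3.65, 'joints': array([-1.80050357e-01,  3.80547650e-01,  1.87506572e+00,  1.37167500e-05,
        8.85252942e-01, -2.56647097e+00]), 'qvel': array([-0.00114074,  0.00412515,  0.00375383, -0.00054798, -0.00248319,
        0.0002497 ]), 'effort': array([ 1.39626407e-02, -4.65794384e+01, -2.35854918e+01, -5.72021340e-02,
        3.56974709e-02,  4.68118160e-04]), 'eef_pos': array([ 0.4948978 , -0.04281476,  0.09953652]), 'tool_rot': array([-1.57120032e+00,  6.03709654e-04,  2.38641181e+00]), 'wrist_force': array([-0.08185294, -0.1532867 ,  0.07833454]), 'wrist_torque': array([ 0.06231912,  0.07616158, -0.0335041 ]), 'width': 0.5432694649896431}
```

View pics/wrist3.png

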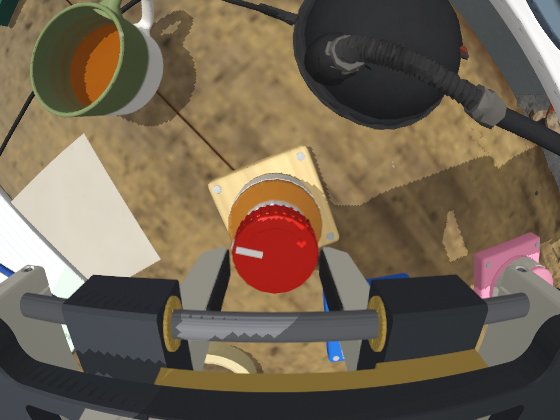

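arm_command(
  moves=[
    [0.035,0,0,0,0,0,0],
    [0.035,0,0,0,0,0,0],
    [0.035,0,0,0,0,0,0],
  ],
  grip_force=30,
)

```text
clock: 4.0
eef_pos: [0.4946, -0.0428, 0.099]
tool_rot: [-1.571, -0.0, 2.386]
wrist_force: [0.6, 0.2, 0.3]
width: 0.381
```

```bash
python3 - <<'E'
from h import *
p,d=camera("wrist"); cv2.imwrite(f"pics/wrist4.png",p[:,:,::-1])
p,d=camera("scene"); cv2.imwrite(f"pics/scene4.png",cv2.resize(p[100:280,230:430,::-1],None,fx=3.5,fy=3.3))
o=get_obs(); print(o["width"],o["eef_pos"])
print(wproj([.4945,-.0425,.1155],o))
E
```

```text
0.37698714629394986 [ 0.49463001 -0.04280738  0.09901827]
[275.09012158 255.35761093]
```

View pics/wrist4.png

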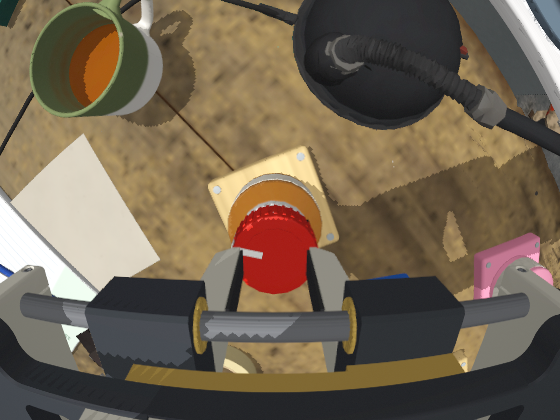

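View pics/scene4.png

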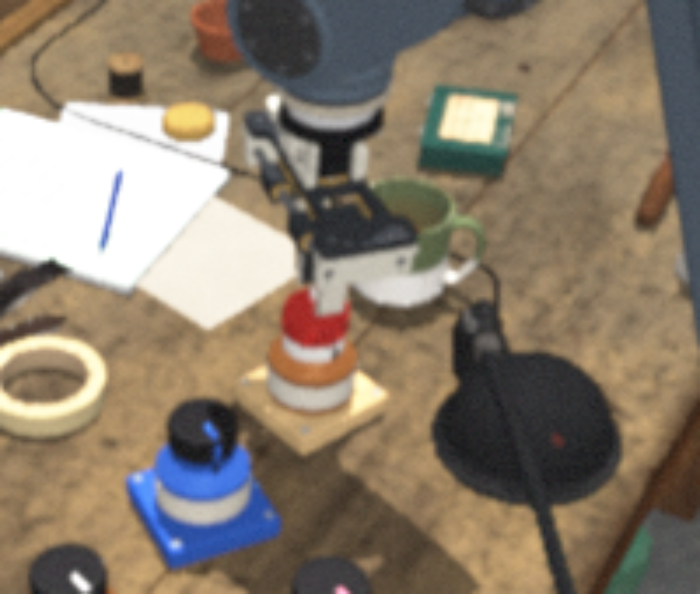

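```bash
python3 - <<'E'
from h import *
ims=[cv2.resize(cv2.imread(f"pics/wrist{i}.png")[180:330,190:360],None,fx=2.3,fy=3.9,interpolation=cv2.INTER_CUBIC) for i in (3,4)]
cv2.imwrite("pics/c5.png",np.hstack(ims))
p,d=camera("wrist"); o=get_obs(); 
def P(u,v):
    c=get_calibration("wrist"); a,r=wray(u,v,o); 
    fwd=Ro.from_euler("xyz",o["tool_rot"]).as_matrix()@c["T_tool_cam"][:3,2]
    return (a+r*d[v,u]/(r@fwd)).round(4)
for uv in [(275,212),(275,230),(275,250),(275,270),(275,285),(255,240),(300,250),(230,255),(225,270),(325,260),(240,262),(315,262),(275,180)]: print(uv,P(*uv),d[uv[1],uv[0]])
E
```

```text
(275, 212) [ 0.4774 -0.0608  0.1106] 0.18801625
(275, 230) [ 0.4836 -0.0542  0.1161] 0.18530086
(275, 250) [ 0.4922 -0.045   0.1155] 0.18932812
(275, 270) [ 0.5009 -0.0358  0.1164] 0.19193356
(275, 285) [ 0.5078 -0.0285  0.1168] 0.19439015
(255, 240) [ 0.4964 -0.0575  0.1155] 0.1875522
(300, 250) [ 0.4816 -0.035   0.1156] 0.1892257
(230, 255) [ 0.5051 -0.0655  0.137 ] 0.1669439
(225, 270) [ 0.5058 -0.0652  0.1535] 0.15128762
(325, 260) [ 0.47   -0.0317  0.1423] 0.16197596
(240, 262) [ 0.5032 -0.0597  0.1394] 0.1654205
(315, 262) [ 0.4739 -0.0356  0.1449] 0.15944634
(275, 180) [ 0.471  -0.0675  0.0585] 0.23555258
```

View pics/c5.png

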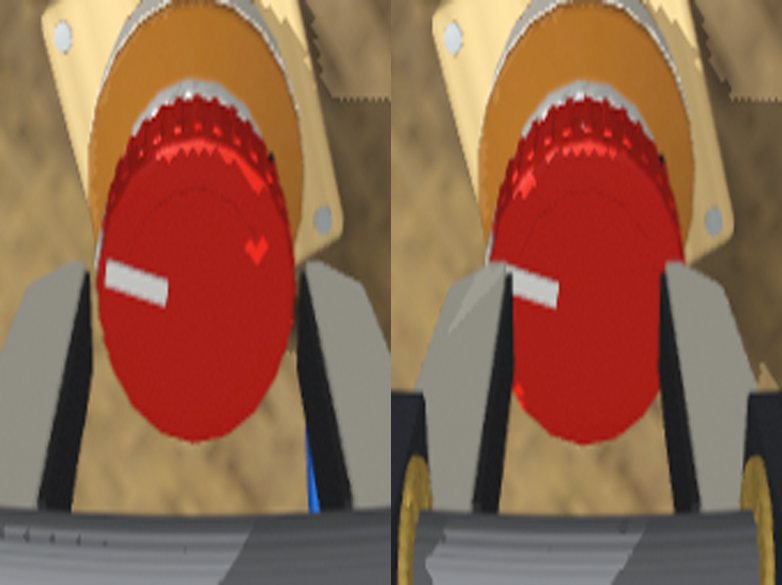

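```bash
python3 - <<'E'
from h import *
o=get_obs(); R=Ro.from_euler("xyz",o["tool_rot"]).as_matrix()
for w in (17.5,26):
 for y in (11,-8,-20,-30,-40,-60):
  print(w,y,[wproj(o["eef_pos"]+R@np.array([s*w/1e3,y/1e3,z/1e3]),o).round(1).tolist() for s in(-1,1) for z in (-7.5,7.5)])
E
```

```text
17.5 11 [[248.7, 249.0], [248.1, 228.0], [300.4, 249.0], [301.0, 228.0]]
17.5 -8 [[246.4, 260.6], [245.7, 238.1], [302.7, 260.6], [303.4, 238.1]]
17.5 -20 [[244.8, 269.0], [244.0, 245.5], [304.3, 269.0], [305.2, 245.5]]
17.5 -30 [[243.3, 276.8], [242.4, 252.3], [305.8, 276.8], [306.8, 252.3]]
17.5 -40 [[241.7, 285.4], [240.6, 259.9], [307.4, 285.4], [308.6, 259.9]]
17.5 -60 [[238.0, 305.3], [236.4, 277.9], [311.2, 305.3], [312.8, 277.9]]
26 11 [[236.2, 248.9], [235.4, 228.0], [312.9, 248.9], [313.7, 228.0]]
26 -8 [[232.9, 260.5], [231.8, 238.0], [316.2, 260.5], [317.3, 238.0]]
26 -20 [[230.5, 268.8], [229.3, 245.4], [318.6, 268.8], [319.9, 245.4]]
26 -30 [[228.3, 276.6], [226.9, 252.2], [320.8, 276.6], [322.3, 252.2]]
26 -40 [[226.0, 285.1], [224.3, 259.7], [323.2, 285.1], [324.9, 259.7]]
26 -60 [[220.4, 304.9], [218.2, 277.5], [328.7, 304.9], [331.0, 277.5]]
```

```bash
python3 - <<'E'
from h import *
p,d=camera("wrist"); o=get_obs(); R=Ro.from_euler("xyz",o["tool_rot"]).as_matrix(); print(o["eef_pos"],o["width"])
for y in (11,-10,-27): print(y,[np.round(proj("scene",o["eef_pos"]+R@np.array([s*.0185,y/1e3,z])),1).tolist() for s in(-1,1) for z in (-.0075,.0075)])
c=get_calibration("wrist"); fwd=c["T_tool_cam"][:3,2]; Rt=R.T
def P(u,v):
    a,r=wray(u,v,o); return (Rt@(a+r*d[v,u]/(r@(R@fwd))-o["eef_pos"])*1e3).round(1)
for v in range(244,272,3): print(v,[P(u,v).tolist() for u in (228,236,312,320)])
s,d2=camera("scene"); cv2.imwrite("pics/scene5.png",cv2.resize(s[150:230,280:370,::-1],None,fx=7,fy=7,interpolation=cv2.INTER_CUBIC))
E
```

```text
[ 0.49465464 -0.04278319  0.09904817] 0.3775070707207261
11 [[315.3, 194.8], [320.4, 193.8], [319.6, 203.3], [324.8, 202.3]]
-10 [[315.6, 189.1], [320.8, 188.1], [320.0, 197.6], [325.2, 196.5]]
-27 [[315.9, 184.3], [321.1, 183.4], [320.3, 192.8], [325.6, 191.8]]
244 [[-45.0, 98.6, -38.8], [-22.5, -16.2, 6.9], [21.7, -17.8, 7.5], [40.7, 76.7, -30.1]]
247 [[-45.1, 98.4, -41.9], [-22.5, -17.0, 5.3], [22.0, -15.7, 4.8], [44.2, 99.1, -42.1]]
250 [[-25.0, -32.0, 9.7], [-20.8, -31.2, 9.3], [20.2, -30.7, 9.2], [24.6, -30.4, 9.0]]
253 [[-24.6, -34.9, 9.1], [-20.3, -35.4, 9.4], [19.7, -35.0, 9.2], [24.1, -34.1, 8.8]]
256 [[-24.2, -38.2, 8.8], [-19.9, -39.1, 9.3], [19.3, -38.8, 9.2], [23.4, -39.3, 9.3]]
259 [[-23.8, -41.7, 8.7], [-19.5, -42.4, 9.1], [18.8, -43.2, 9.5], [23.0, -42.8, 9.2]]
262 [[-23.1, -46.4, 9.2], [-19.3, -44.9, 8.6], [18.8, -44.4, 8.4], [22.5, -46.5, 9.3]]
265 [[-22.7, -49.8, 9.2], [-19.1, -46.7, 7.8], [18.5, -47.3, 8.1], [22.0, -50.0, 9.3]]
268 [[-22.3, -52.5, 8.8], [-18.8, -49.6, 7.5], [18.2, -49.9, 7.7], [21.8, -52.3, 8.7]]
271 [[-21.9, -55.7, 8.8], [-18.5, -52.6, 7.3], [17.8, -53.3, 7.7], [21.3, -56.2, 9.1]]
```

View pics/scene5.png

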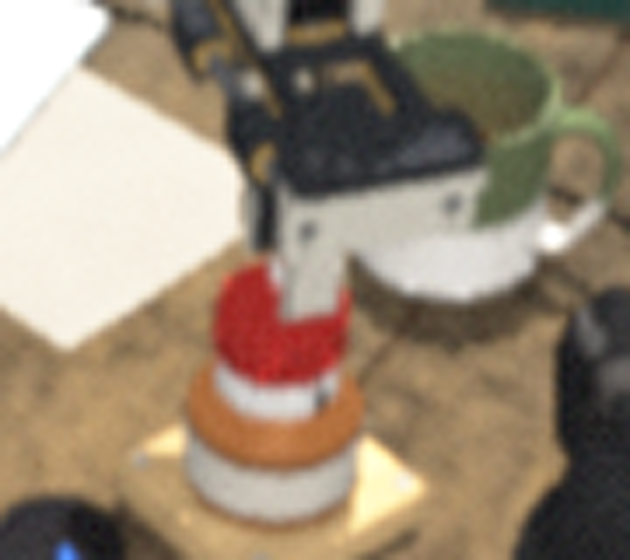

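arm_command(
  moves=[
    [0.085,0,0,0,0,0,0],
    [0.085,0,0,0,0,0,0],
    [0.085,0,0,0,0,0,0],
    [0.085,0,0,0,0,0,0],
    [0.085,0,0,0,0,0,0],
  ],
  grip_force=15,
)

```text
clock: 4.75
eef_pos: [0.4947, -0.0428, 0.0991]
tool_rot: [-1.571, 0.0, 2.386]
wrist_force: [-0.1, -0.4, -0.4]
width: 0.757
```

arm_command(
  moves=[
    [0.085,0,0.01,0,0,0,0],
    [0.085,0,0.02,0,0,0,0],
    [0.085,0,0.03,0,0,0,0],
    [0.085,0,0.035,0,0,0,0],
    [0.07,0,0.035,0,0,0,0],
  ],
)

```text
clock: 5.25
eef_pos: [0.4941, -0.0427, 0.0631]
tool_rot: [-1.57, -0.001, 2.386]
wrist_force: [0.4, 0.1, 0.3]
width: 0.866
```

arm_command(
  moves=[
    [0.04,0,0,0,0,0,0],
    [0.04,0,0,0,0,0,0],
    [0.04,0,0,0,0,0,0],
    [0.04,0,0,0,0,0,0],
    [0.04,0,0,0,0,0,0],
  ],
)

```text
clock: 5.75
eef_pos: [0.4947, -0.0427, 0.0643]
tool_rot: [-1.571, 0.0, 2.386]
wrist_force: [-0.8, 0.8, 3.1]
width: 0.553
```

```bash
python3 - <<'E'
from h import *
o=get_obs(); print(o)
p,d=camera("wrist"); cv2.imwrite(f"pics/wrist6.png",p[:,:,::-1])
E
```

```text
{'clock': 5.75, 'joints': array([-1.80030024e-01,  4.37975734e-01,  1.89781041e+00,  1.07918576e-04,
        8.05613879e-01, -2.56649977e+00]), 'qvel': array([ 2.07029931e-03,  2.76326314e-03, -2.99478355e-04, -1.17916296e-03,
        2.51018325e-04, -2.54760584e-05]), 'effort': array([-5.11529613e-01, -4.66349101e+01, -2.14961457e+01, -2.23492733e-01,
       -2.44933125e-01, -2.26556796e-03]), 'eef_pos': array([ 0.49470485, -0.04274871,  0.06429771]), 'tool_rot': array([-1.57096643e+00,  1.19295625e-04,  2.38639499e+00]), 'wrist_force': array([-0.79486998,  0.78991638,  3.06052257]), 'wrist_torque': array([ 0.27902566,  0.24077752, -0.02815413]), 'width': 0.5528955112963468}
```

View pics/wrist6.png

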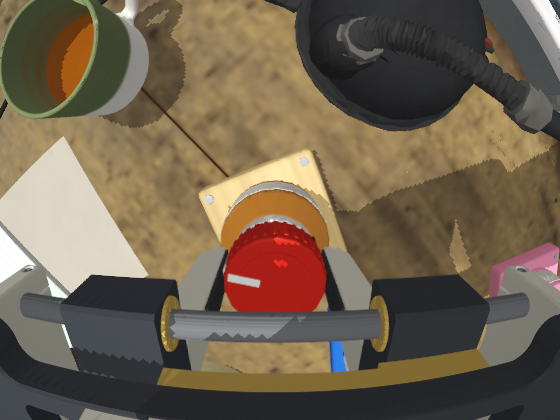

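arm_command(
  moves=[
    [0.03,0,0,0,0,0,0],
    [0.03,0,0,0,0,0,0],
    [0.03,0,0,0,0,0,0],
  ],
  grip_force=35,
)

```text
clock: 6.1
eef_pos: [0.4947, -0.0427, 0.0642]
tool_rot: [-1.571, -0.0, 2.386]
wrist_force: [-2.0, 2.5, 4.7]
width: 0.552
```

arm_command(
  moves=[
    [0.03,0,0.0002,0,0,0.1,0],
    [0.03,0,0.0004,0,0,0.2,0],
    [0.03,0,0.0006,0,0,0.3,0],
    [0.03,0,0.0008,0,0,0.4,0],
    [0.03,0,0.001,0,0,0.5,0],
  ],
)

```text
clock: 6.6
eef_pos: [0.4943, -0.0422, 0.0632]
tool_rot: [-1.57, -0.001, 1.882]
wrist_force: [-3.0, 6.7, 8.3]
width: 0.553
```

```bash
python3 - <<'E'
from h import *
o=get_obs(); print({k:o[k] for k in("clock","eef_pos","tool_rot","wrist_force","wrist_torque","width","joints")})
p,d=camera("wrist"); cv2.imwrite(f"pics/wrist7.png",p[:,:,::-1])
E
```

```text
{'clock': 6.6, 'eef_pos': array([ 0.494344  , -0.04224907,  0.06317134]), 'tool_rot': array([-1.57038722e+00, -1.01864547e-03,  1.88228377e+00]), 'wrist_force': array([-2.99495622,  6.65551931,  8.33861046]), 'wrist_torque': array([1.25949343, 0.56456791, 0.08518499]), 'width': 0.5528866040837538, 'joints': array([-1.79550801e-01,  4.39733489e-01,  1.89870797e+00,  9.79510906e-04,
        8.03992531e-01, -2.06251470e+00])}
```

View pics/wrist7.png

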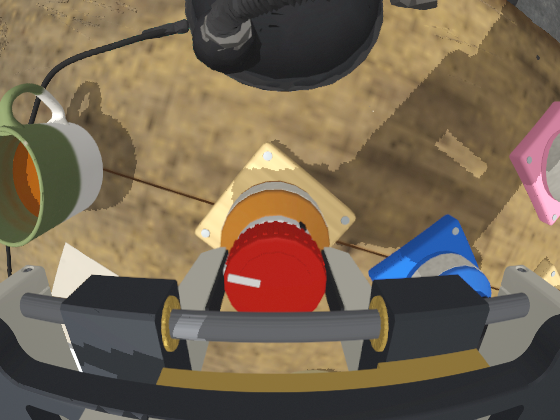

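arm_command(
  moves=[
    [0.03,0,0.0003,0,0,0.14,0],
    [0.03,0,0.0005,0,0,0.28,0],
    [0.03,0,0.0008,0,0,0.42,0],
    [0.03,0,0.0011,0,0,0.56,0],
    [0.03,0,0.0013,0,0,0.7,0],
  ],
)

```text
clock: 7.15
eef_pos: [0.4944, -0.0415, 0.0619]
tool_rot: [-1.57, -0.002, 1.18]
wrist_force: [-1.9, 13.5, 6.9]
width: 0.557
```

arm_command(
  moves=[
    [0.03,0,0.0003,0,0,0.14,0],
    [0.03,0,0.0005,0,0,0.28,0],
    [0.03,0,0.0008,0,0,0.42,0],
    [0.03,0,0.0011,0,0,0.56,0],
    [0.03,0,0.0013,0,0,0.7,0],
  ],
)

```text
clock: 7.65
eef_pos: [0.495, -0.041, 0.0606]
tool_rot: [-1.569, -0.002, 0.48]
wrist_force: [1.8, 17.6, 4.8]
width: 0.554
```

```bash
python3 - <<'E'
from h import *
o=get_obs(); print({k:o[k] for k in("clock","eef_pos","tool_rot","wrist_force","wrist_torque","width","joints")})
p,d=camera("wrist"); cv2.imwrite(f"pics/wrist8.png",p[:,:,::-1])
E
```

```text
{'clock': 7.65, 'eef_pos': array([ 0.49500598, -0.04097449,  0.06064567]), 'tool_rot': array([-1.56873301, -0.00194099,  0.48004165]), 'wrist_force': array([ 1.81757771, 17.62292991,  4.80239411]), 'wrist_torque': array([ 3.06235325, -0.31561752,  0.08765428]), 'width': 0.5537057336085555, 'joints': array([-0.17807147,  0.44427919,  1.89968711,  0.00394061,  0.79735661,
       -0.66086765])}
```

View pics/wrist8.png

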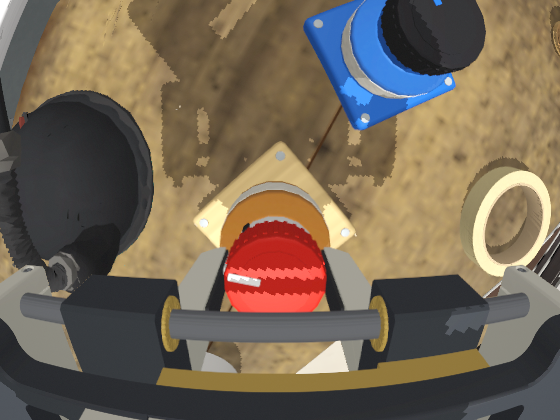

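arm_command(
  moves=[
    [0.03,0.0005,0.0002,0.0008,0,0.1,0],
    [0.03,0.0007,0.0004,0.0013,0,0.2,0],
    [0.03,0.0007,0.0006,0.0013,0,0.3,0],
    [0.03,0.0007,0.0008,0.0013,0,0.4,0],
    [0.03,0.0007,0.001,0.0013,0,0.5,0],
  ],
)

```text
clock: 8.2
eef_pos: [0.4956, -0.0407, 0.0597]
tool_rot: [-1.57, -0.002, -0.018]
wrist_force: [3.3, 7.8, 3.5]
width: 0.554
```

```bash
python3 - <<'E'
from h import *
o=get_obs(); print({k:o[k] for k in("clock","eef_pos","tool_rot","wrist_force","wrist_torque","width","joints","effort")})
p,d=camera("wrist"); cv2.imwrite(f"pics/wrist9.png",cv2.resize(p[130:330,170:380,::-1],None,fx=3,fy=3))
E
```

```text
{'clock': 8.2, 'eef_pos': array([ 0.49558611, -0.04067347,  0.05972391]), 'tool_rot': array([-1.56994257, -0.0020017 , -0.01783512]), 'wrist_force': array([3.29004814, 7.78464762, 3.46566052]), 'wrist_torque': array([ 1.2939691 , -0.41799176,  0.08533418]), 'width': 0.5543123888371141, 'joints': array([-1.76248265e-01,  4.46045650e-01,  1.89985542e+00,  1.62516831e-03,
        7.93850296e-01, -1.59552348e-01]), 'effort': array([ -4.05618623, -46.26205087, -19.46158648,  -1.43849283,
         0.46330173,  -1.55497905])}
```

View pics/wrist9.png

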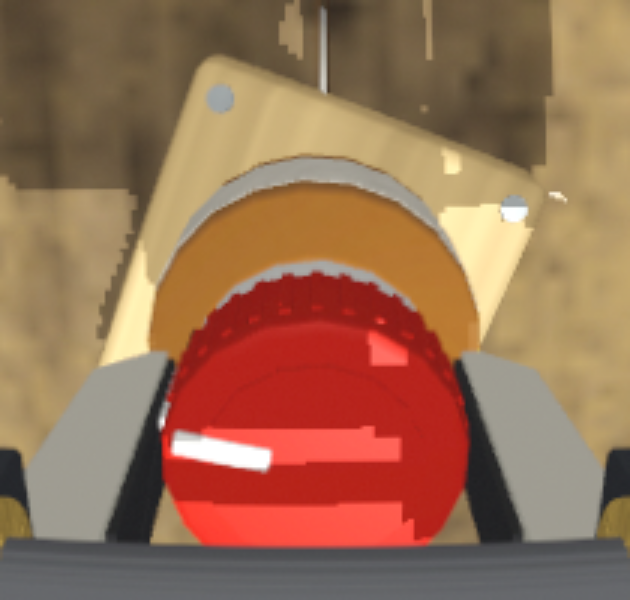

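arm_command(
  moves=[
    [0.03,0,0.0001,0,0,0.05,0],
    [0.03,0,0.0002,0,0,0.1,0],
    [0.03,0,0.0003,0,0,0.14,0],
  ],
)

```text
clock: 8.55
eef_pos: [0.4958, -0.0407, 0.0595]
tool_rot: [-1.57, -0.002, -0.156]
wrist_force: [3.7, 8.2, 3.7]
width: 0.55
```

```bash
python3 - <<'E'
from h import *
o=get_obs(); print({k:o[k] for k in("clock","tool_rot","wrist_force","wrist_torque","width")})
E
```

```text
{'clock': 8.55, 'tool_rot': array([-1.56962918, -0.00223524, -0.15575414]), 'wrist_force': array([3.67178532, 8.2174874 , 3.68090589]), 'wrist_torque': array([ 1.37398172, -0.52494602,  0.08028852]), 'width': 0.5503407655414333}
```

arm_command(
  moves=[
    [0.03,0,0.0001,0,0,0.03,0],
    [0.03,0,0.0001,0,0,0.06,0],
    [0.03,0,0.0001,0,0,0.06,0],
  ],
)

```text
clock: 8.85
eef_pos: [0.4958, -0.0407, 0.0594]
tool_rot: [-1.57, -0.002, -0.213]
wrist_force: [3.2, 9.1, 3.2]
width: 0.556
```

```bash
python3 - <<'E'
from h import *
o=get_obs(); print({k:o[k] for k in("clock","tool_rot","wrist_force","wrist_torque","width")})
E
```

```text
{'clock': 8.85, 'tool_rot': array([-1.56995997, -0.00237311, -0.21302372]), 'wrist_force': array([3.21889434, 9.07095761, 3.22380477]), 'wrist_torque': array([ 1.37731459, -0.55588385,  0.92565674]), 'width': 0.5561372804501072}
```

arm_command(
  moves=[
    [0.03,0,0,0,0,0.02,0],
    [0.03,0,0,0,0,0.02,0],
  ],
)

```text
clock: 9.05
eef_pos: [0.4958, -0.0408, 0.0594]
tool_rot: [-1.57, -0.002, -0.232]
wrist_force: [3.6, 7.6, 2.3]
width: 0.554
```

```bash
python3 - <<'E'
from h import *
o=get_obs(); print({k:o[k] for k in("clock","tool_rot","wrist_force","wrist_torque","width")})
p,d=camera("wrist"); cv2.imwrite(f"pics/wrist10.png",cv2.resize(p[130:330,170:380,::-1],None,fx=3,fy=3))
E
```

```text
{'clock': 9.05, 'tool_rot': array([-1.5701868 , -0.00243779, -0.23176079]), 'wrist_force': array([3.64704779, 7.60943517, 2.26427879]), 'wrist_torque': array([ 1.3719821 , -0.60403646,  1.35639073]), 'width': 0.5538523245152221}
```

View pics/wrist10.png

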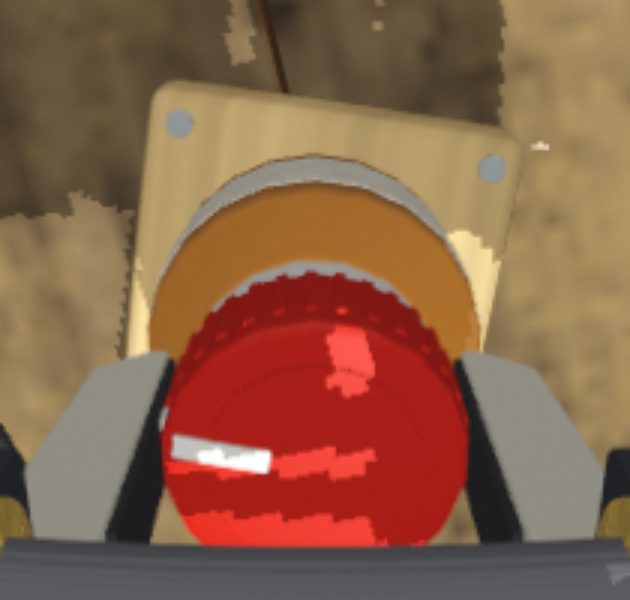

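arm_command(
  moves=[
    [0.09,0,0,0,0,0,0],
    [0.09,0,0,0,0,0,0],
    [0.09,0,0,0,0,0,0],
    [0.09,0,0,0,0,0,0],
    [0.09,0,0,0,0,0,0],
  ],
)

```text
clock: 9.6
eef_pos: [0.4946, -0.0414, 0.059]
tool_rot: [-1.571, 0.0, -0.234]
wrist_force: [-0.4, 0.6, -1.3]
width: 0.931
```

arm_command(
  moves=[
    [0.09,0,-0.02,0,0,0,0],
    [0.09,0,-0.05,0,0,0,0],
    [0.09,0,-0.09,0,0,0,0],
    [0.09,0,-0.13,0,0,0,0],
    [0.09,0,-0.17,0,0,0,0],
  ],
)

```text
clock: 10.1
eef_pos: [0.4943, -0.0413, 0.2307]
tool_rot: [-1.571, 0.0, -0.234]
wrist_force: [0.4, -0.9, -0.4]
width: 0.967
```

arm_command(
  moves=[
    [0.09,0,0,0,0,0,0],
    [0.09,0,0,0,0,0,0],
  ],
)

```text
clock: 10.3
eef_pos: [0.4947, -0.0413, 0.2293]
tool_rot: [-1.571, -0.001, -0.234]
wrist_force: [0.2, 0.1, -0.3]
width: 0.971
```

```bash
python3 - <<'E'
from h import *
o=get_obs(); print({k:o[k] for k in("clock","eef_pos","tool_rot","wrist_force","width")})
p,d=camera("wrist"); cv2.imwrite(f"pics/wrist11.png",p[:,:,::-1])
s,d=camera("scene"); cv2.imwrite(f"pics/scene11.png",s[:,:,::-1])
t,d=camera("top"); cv2.imwrite(f"pics/top11.png",t[:,:,::-1])
cv2.imwrite("pics/c11.png",np.hstack([cv2.resize(p[130:260,200:330,::-1],(390,390),interpolation=cv2.INTER_CUBIC),cv2.resize(s[170:250,280:360,::-1],(390,390),interpolation=cv2.INTER_CUBIC)]))
E
```

```text
{'clock': 10.3, 'eef_pos': array([ 0.49472986, -0.04134529,  0.22926792]), 'tool_rot': array([-1.57072518e+00, -1.12276772e-03, -2.33662147e-01]), 'wrist_force': array([ 0.18888018,  0.13636289, -0.32308651]), 'width': 0.9707690869539334}
```

View pics/wrist11.png

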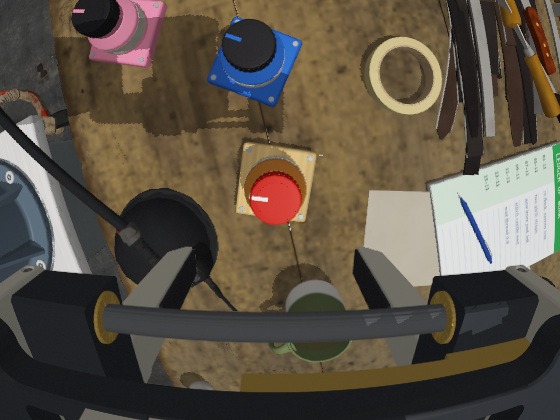

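View pics/c11.png

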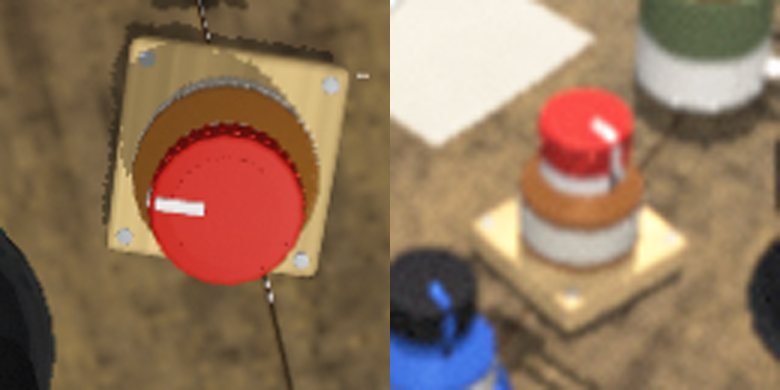

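View pics/scene11.png

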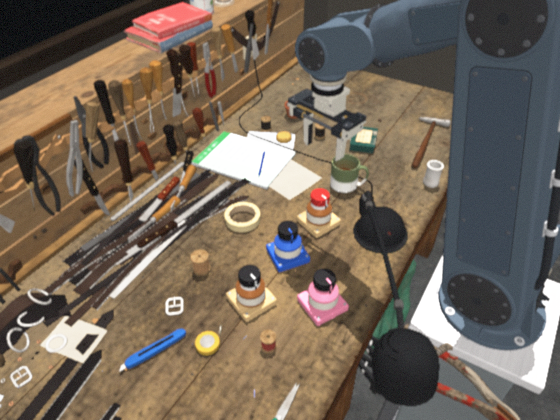

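```bash
python3 - <<'E'
from h import *
a=cv2.imread("pics/scene1.png").astype(int); b=cv2.imread("pics/scene11.png").astype(int)
D=cv2.blur(np.abs(a-b).max(2).astype(np.float32),(3,3))>45
n,l,s,c=cv2.connectedComponentsWithStats(D.astype(np.uint8)); print([(s[i].tolist()) for i in range(1,n) if s[i][4]>8])
s_,d=camera("scene"); P=cloud("scene",d); im=s_.astype(int)
m=(im[:,:,0]>150)&(im[:,:,1]<70)&(im[:,:,2]<70)&(abs(P[:,:,0]-.495)<.05)&(abs(P[:,:,1]+.042)<.05); print("cap top z",np.percentile(P[m][:,2],[50,90,97]))
o=get_obs(); print(o["clock"],np.abs(o["qvel"]).max())
finish_job()
E
```

```text
[[308, 0, 71, 25, 627], [385, 0, 12, 5, 34], [549, 0, 11, 61, 443], [375, 9, 7, 10, 43], [307, 18, 63, 37, 412], [488, 49, 5, 5, 16], [296, 53, 70, 105, 2265], [287, 91, 21, 27, 314], [448, 96, 28, 101, 1372], [305, 112, 5, 4, 16], [342, 115, 5, 4, 15], [304, 119, 9, 26, 192], [558, 123, 2, 9, 15], [336, 135, 18, 26, 118], [550, 152, 10, 36, 179], [317, 186, 5, 6, 23], [542, 188, 18, 55, 462], [321, 194, 7, 9, 42], [312, 202, 13, 6, 32], [299, 234, 12, 10, 52], [536, 237, 14, 51, 193], [441, 241, 12, 56, 357], [315, 242, 4, 4, 11], [548, 243, 12, 33, 115], [305, 247, 6, 6, 19], [300, 253, 4, 5, 15], [325, 253, 47, 43, 494], [286, 269, 15, 18, 151], [325, 276, 7, 8, 41], [542, 278, 13, 16, 135], [337, 281, 13, 26, 164], [286, 289, 23, 18, 236], [511, 300, 4, 6, 10], [376, 302, 6, 6, 22], [327, 323, 34, 24, 259], [409, 323, 13, 10, 37]]
cap top z [0.10045426 0.1067422  0.10736835]
10.5 0.005078796181423978
the job is handed in; nothing more can be done
```

The red cap is screwed clockwise all the way down to its stop. I let go, raised the gripper clear and handed the job in at about 10.5 s.

**Evidence that it is closed:**
- The cap turned about 2.6 rad, close to the 2.62 rad I had estimated from the pictures beforehand.
- At the end the wrist torque rose from 0.08 to 1.36 N m, which is the stop.
- After release, the white line meets the black collar mark and is parallel to the block edge, within about 1°.
- In the scene depth image the cap top now reads about 107 mm. The text implies 110 mm when closed, and it was about 115 mm before.

**Other things on the bench:** By eye the bystanders and the black, blue and pink jars stand where they were. My scene picture comparison flagged the cap, the arm and several patches I take to be its moving shadow. Some of those patches lie near the blue and pink jars, and I did not check them one by one. The highest side force I saw was about 18 N, while turning the cap. I saw no sign that the gripper touched anything but the red cap.

**Disagreements:**
- My first grip closed on empty air above the cap. The wrist depth showed the fingertips about 29 mm behind the reported TCP, not 11 mm ahead of it as stated. I opened, went 35 mm lower and gripped properly.
- The first high wrist view put the cap about 3 mm from where the other views did. A closer view agreed with them to about half a pixel.

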